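# Rack the handled core template and close the keeper

## Robot

A 7-joint arm with a two-finger parallel gripper is mounted at the origin on the work surface. World frame = base frame: x ahead of the robot, y to its left, z up, the work surface at z = 0. Lengths are in m, angles in rad, forces in N, time in s.
With the tool pointing down it reaches from about 0.4 to 0.875 m from the base axis. Payload 19.3 kg.
Tool frame: the origin (TCP) lies where the fingers leave the gripper's body, on its centre line; the fingertips stand bot.tip_reach ahead of it and the grasp point (between the pads) lies 54 mm ahead of it (bot.tip_reach is the distance from the TCP to the fingertips, in m); z points along the fingers, y is the line along which they close (so a half turn about z gives the same grasp; the last joint's range is limited). The gripper opens to 85 mm and grips with 20 to 120 N. Pads are 22 mm wide; open, the fingers measure 114 mm over their backs; the gripper's body (76 mm by 85 mm) begins 54 mm behind the grasp point. The pads swing forward as they close: fully open they stand 13 mm farther back than shut.
Start: joints at [1.187, 0.521, -0.036, 1.599, 0.021, 1.021, -0.113], TCP at [0.193, -0.594, 0.304] pointing down, gripper open.
Joint ranges: [-2.91, 2.91], [-0.3, 2.13], [-1.5, 1.42], [0.17, 2.43], [-1.26, 4.41], [0.16, 1.93], [-2.52, 2.52]. Speed limits (rad/s): [1.89, 1.89, 2.39, 2.39, 3.01, 3.01, 3.01].

## Interface

Orientations are given as [roll, pitch, yaw] about the fixed x, y, z axes, in that order (R = Rz(yaw) Ry(pitch) Rx(roll)).
In Python, from workcell import bot gives the robot as it stands. The module is installed in compiled form; this text tells all that it offers.
- The arm moves only by the shell command python3 -m jog 'ROWS' [FORCE]. ROWS is JSON, a list that holds one entry, the list of rows, each a list of 7 numbers: the shift along the tool's x, y, z in mm, then the turn, a rotation vector about the tool's x, y, z in rad, then the opening, from 0 (shut) to 1 (fully open). In form: [[[tx, ty, tz, wx, wy, wz, fingers], ...]]. A call has 1 to 5 rows; each row shifts and turns the commanded pose from where the row before left it, along the tool's axes as they then stand; what a row does not reach is not made up. A row lasts 1/10 s, in which the tool goes at most 50 mm and 8.59 degrees, less where a joint would pass 70% of its speed; a pose out of reach is approached as far as the arm can. A call is refused whole if a number of a shift passes 50 or a number of a turn 0.15, either way. A call with a gripper value outside its range is refused whole. The fingers move at their own pace and stop on an object; FORCE is the grip in N (left out, the last holds). Time passes only in rows, so rows that do not move let the fingers close. It gives the time, the measured TCP pose, the force, the opening and the grip force at its end, in the units of the state.
- bot.observe(): the state, without advancing time (a new reading comes with each control period).
- bot.grab_frame(name): name is "side" or "top"; returns a dict with "img" (480x640x3 uint8, red, green, blue), "intrinsics" (3x3 intrinsics, pixels), "k1" (the pictures are not rectified: a ray, as slopes to the right and down, at radius r is drawn at 1 + k1 r^2 times it, then the intrinsics apply), "R" (3x3) and "t" (3): a world point X has camera coordinates R X + t. Camera axes: x right, y down, z forward; pixel columns grow to the right and rows downward; lengths in m; the calibration is good to about 2 mm. A picture is of the moment at which its call begins. There is no depth.
- bot.job_done(): hands the job in; it is judged then, once.
Trained networks look in a picture, given as the dict that the camera call returned (one of the last four; its "shot" number tells which), for a name from the list of things; names that differ only in an ending like _2 or _b are one class to them, and where a whole thing is asked for, a point or a joint stands for the part that bears it (a point fixed in the world has none). Each returns a list of dicts, best first, with "conf" (0 to 1); they miss things now and then, are a little off and sometimes report something else, mostly with a low value. They report only what shows in the picture. A call takes as long as a camera call.
- bot.trace(query, picture): "region" (480x640 bool, what is visible of it).
- bot.spot_point(query, picture): "xyz" ([x, y, z] in m, in world coordinates, good to about 4 mm: a listed point, or the origin of a listed thing).
The state is a dict: "clock": time; "qpos": joint angles; "qd": joint speeds; "joint_efforts": joint torques, N m; "position": TCP position; "tool_rot": TCP orientation; "force": force on the tool from outside, world axes, zero at the start; "moment": the same for the moment, N m; "grip_width": finger opening in m; "finger_force": force on a finger pad.
Only numpy, scipy, OpenCV 4.12 (cv2) and the standard library are available. Lean on these libraries where they do the work, as an engineer would, in place of code of your own. Each camera call takes 0.05 s, during which the arm holds its last target. There are 200 camera calls.

## Task

Take the aluminium template with the tall grip tab out of its stand and lower it, without dropping it, into the one empty slot of the rack between the other plates until it sits fully home. Then swing the rack's keeper bar shut over the plates to its stop and let go. Leave the other plates in their slots.

Things in the scene. Friction and masses are not known exactly. Their poses are not given: they have to be found in the camera images.
- gauge_tab (a point): Centre of the upright grip tab of the handled template: a bare aluminium plate on edge in a dark stand. Plate 160 mm long (x), 6 thick (y), 85 high (z); tab in the middle of its upper edge, 40 mm long (x), 6 thick, reaching 150 mm above the lower edge. This point is 125 mm above the lower edge; the tab ends 25 mm above it, the plate's shoulders lie 40 mm below it.
- gauge: The same handled template, origin at the middle of its lower edge. 0.2 to 0.4 kg. Symmetrical: it may go into the rack either way round.
- stand: Low dark steel stand that holds the template at the start, fixed, 120 x 80 mm. Origin under its centre. The template's lower edge is 12 mm above the table between two cheeks whose tops are 40 mm above the table, 1 mm play each side; pull it straight up and out.
- slot_floor (a point): Middle of the floor of the one empty slot of the rack, 12 mm above the table, where the template's lower edge must rest (a thin black strip lies there). x runs along the slot, y across, z up. Slot 9 mm wide up to 34 mm above its floor, then its teeth flare at 45 degrees up to 40 mm. End walls, also bevelled, leave 170 mm for the 160 mm plate.
- rack: Grey slotted rack, fixed, 190 x 176 mm; origin under its centre, axes as the slots'. Five slots 22 mm apart in y (at -44, -22, 0, 22, 44), formed by black combs at both ends of the plates (x from 56 to 80 mm either side). Four hold lower plates, whose tops are 97 mm above the table.
- keeper (a joint): Angle (rad) of the steel keeper bar on its upright hinge. 0: closed, across the shoulders of all plates at their robot-side ends, at its stop by the catch post. Starts open, 0.8 to 1.2, swung out towards the robot; limit 1.4. Grows clockwise seen from above. Stays where left; about 0.5 N at the knob moves it. It passes 4 mm over plates that are home; others block it.
- keeper_knob (a point): Centre of the upright round black knob near the free end of the keeper bar, 20 mm diameter, from 111 to 147 mm above the table (this point 129 mm). It travels on a level circle of 140 mm radius about the hinge.
- keeper_hinge (a point): On the keeper's hinge axis, 101 mm above the table (underside of the bar). Fixed to the rack, with its axes: x along the slots (away from the robot), y across. From here the bar points along (-sin q, -cos q) in x, y at joint angle q: along -y when closed. Lies at x -66, y +74 mm from the rack's origin.
- plate_a: Neighbour already in the rack: aluminium plate 160 x 6 x 85 mm (x, y, z) without a tab, one wide notch in the middle of its upper edge; origin at the middle of its lower edge.
- plate_b: Neighbour already in the rack: aluminium plate 160 x 6 x 85 mm (x, y, z) without a tab, two notches in its upper edge; origin at the middle of its lower edge.
- plate_c: Neighbour already in the rack: aluminium plate 160 x 6 x 85 mm (x, y, z) without a tab, one narrow deep notch in its upper edge; origin at the middle of its lower edge.
- plate_d: Neighbour already in the rack: aluminium plate 160 x 6 x 85 mm (x, y, z) without a tab, a stepped notch in its upper edge; origin at the middle of its lower edge.

How it is judged:
By the outcome, as a careful person would: the job done as asked, in the order asked, and still so for the second after the job is handed in, with the robot touching nothing.
It also fails if it takes over 59 s, if anything falls off the work surface, if the arm or the gripper's body presses on something with over 40 N, if the wrist force passes 120 N, or if a joint passes its speed limit or range.

## Working session

There is one attempt and no reset: what is moved stays moved. The work goes in short steps, Python scripts to look and compute and a shell command to move; the robot and the scene stay as the last step left them, time stands still between calls to the robot, and variables do not carry over. Pictures are saved under pics/ and viewed, at most 10 in all, crops included, and the job is handed in when it is done.

```bash
mkdir -p pics
cat > h.py <<'E'
import numpy as np, cv2
from workcell import bot
from scipy.spatial.transform import Rotation as Ro
def ray(f,uv):
    K=f["intrinsics"];p=np.array([(uv[0]-K[0,2])/K[0,0],(uv[1]-K[1,2])/K[1,1]]);s=p.copy()
    for _ in range(20): s=p/(1+f["k1"]*(s@s))
    R=np.array(f["R"]);t=np.array(f["t"]);d=R.T@np.array([s[0],s[1],1]);return -R.T@t,d/np.linalg.norm(d)
def proj(f,X):
    c=np.array(f["R"])@np.array(X)+np.array(f["t"]);s=c[:2]/c[2];s=s*(1+f["k1"]*(s@s));K=f["intrinsics"]
    return np.array([K[0,0]*s[0]+K[0,2],K[1,1]*s[1]+K[1,2]])
def onz(f,uv,z):
    o,d=ray(f,uv);return o+d*(z-o[2])/d[2]
def tri(fu):
    A=np.zeros((3,3));b=np.zeros(3)
    for f,uv in fu:
        o,d=ray(f,uv);M=np.eye(3)-np.outer(d,d);A+=M;b+=M@o
    return np.linalg.solve(A,b)
E
python3 - <<'E'
from h import *
np.set_printoptions(precision=4,suppress=True)
s=bot.observe();print(s["clock"],s["position"],s["tool_rot"],s["grip_width"],bot.tip_reach)
F={}
for n in("side","top"):
    f=bot.grab_frame(n);F[n]=f;cv2.imwrite(f"pics/{n}0.png",f["img"][...,::-1])
    print(n,"cam at",-np.array(f["R"]).T@np.array(f["t"]),f["k1"])
    for q in["gauge_tab","gauge","stand","slot_floor","rack","keeper_knob","keeper_hinge","plate_a","plate_b","plate_c","plate_d"]:
        print(q,[(np.round(d["xyz"],4),round(d["conf"],2)) for d in bot.spot_point(q,f)[:2]])
E
```

```text
0.0 [ 0.1928 -0.5943  0.3033] [-3.1405  0.0001  0.3137] 0.08558642540562328 0.0726
side cam at [0.1848 0.4896 0.5214] -0.13228036376785549
gauge_tab [(array([ 0.5651, -0.2133,  0.1373]), 0.6)]
gauge [(array([ 0.5652, -0.2057,  0.0118]), 0.93)]
stand [(array([ 0.5613, -0.2087, -0.0004]), 0.98)]
slot_floor []
rack [(array([0.6444, 0.1176, 0.0007]), 0.97)]
keeper_knob [(array([0.4631, 0.1516, 0.1311]), 0.75)]
keeper_hinge [(array([0.5956, 0.2007, 0.0963]), 0.91)]
plate_a [(array([0.6466, 0.1395, 0.0154]), 0.9), (array([0.6387, 0.1121, 0.0166]), 0.85)]
plate_b [(array([0.6466, 0.1395, 0.0154]), 0.9), (array([0.6387, 0.1121, 0.0166]), 0.85)]
plate_c [(array([0.6466, 0.1395, 0.0154]), 0.9), (array([0.6387, 0.1121, 0.0166]), 0.85)]
plate_d [(array([0.6466, 0.1395, 0.0154]), 0.9), (array([0.6387, 0.1121, 0.0166]), 0.85)]
top cam at [0.4859 0.0277 1.0623] 0.009505138458301884
gauge_tab [(array([ 0.5639, -0.2041,  0.1392]), 0.86)]
gauge [(array([ 0.5627, -0.2093,  0.0116]), 0.91), (array([0.6398, 0.1158, 0.017 ]), 0.69)]
stand [(array([ 0.5674, -0.2075,  0.0042]), 0.72), (array([0.6492, 0.1618, 0.0115]), 0.37)]
slot_floor []
rack [(array([0.6415, 0.114 , 0.0023]), 0.9), (array([0.6359, 0.0952, 0.0138]), 0.46)]
keeper_knob [(array([0.462 , 0.1479, 0.1317]), 0.81)]
keeper_hinge [(array([0.5916, 0.2023, 0.1032]), 0.76), (array([0.6377, 0.1142, 0.0031]), 0.54)]
plate_a [(array([0.6358, 0.0943, 0.0113]), 0.95), (array([0.6316, 0.0709, 0.0113]), 0.92)]
plate_b [(array([0.6358, 0.0943, 0.0113]), 0.95), (array([0.6316, 0.0709, 0.0113]), 0.92)]
plate_c [(array([0.6358, 0.0943, 0.0113]), 0.95), (array([0.6316, 0.0709, 0.0113]), 0.92)]
plate_d [(array([0.6358, 0.0943, 0.0113]), 0.95), (array([0.6316, 0.0709, 0.0113]), 0.92)]
```

View pics/side0.png

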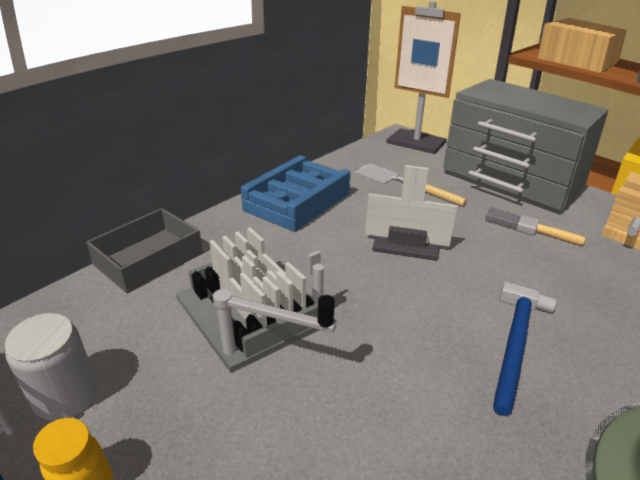

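View pics/top0.png

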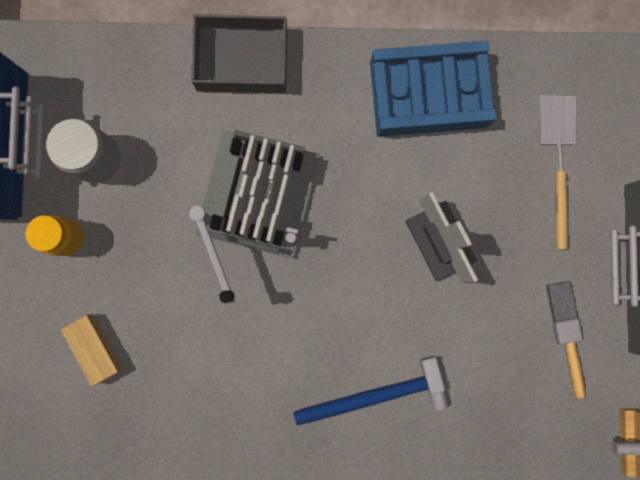

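The side view shows the gauge at (410,215), the rack at (255,295) and the knob at (326,310). In the top view they are at (450,237), (258,195) and (226,296). I'll zoom in for the empty slot and the yaws.

Run:
```python
from h import *
t=cv2.imread("pics/top0.png");s=cv2.imread("pics/side0.png")
z=lambda i,x,y,w,h:cv2.resize(i[y:y+h,x:x+w],(400,300),interpolation=cv2.INTER_CUBIC)
cv2.imwrite("pics/z0.png",np.vstack([np.hstack([z(t,180,120,160,120),z(t,390,177,160,120)]),np.hstack([z(s,180,220,160,120),z(s,340,155,140,105)])]))
np.set_printoptions(precision=4,suppress=True)
for n in("top","side"):
    f=bot.grab_frame(n)
    for q in["gauge","rack","stand","plate_a","keeper"]:
        for d in bot.trace(q,f)[:5]:
            if d["conf"]<.4: continue
            m=np.array(d["region"]).astype(np.uint8);c=max(cv2.findContours(m,0,2)[0],key=cv2.contourArea)
            print(n,q,round(d["conf"],2),m.sum(),cv2.minAreaRect(c),cv2.approxPolyDP(c,2.5,True)[:,0].tolist())
```

```text
top gauge 0.65 1883 ((431.2000732421875, 244.9000244140625), (67.9764633178711, 24.59674644470215), 63.43495178222656) [[421, 212], [406, 222], [437, 280], [453, 271], [450, 256], [434, 224]]
top gauge 0.62 1649 ((452.5393371582031, 236.2213134765625), (98.40797424316406, 26.934110641479492), 62.676109313964844) [[429, 193], [420, 202], [442, 237], [460, 280], [475, 280], [461, 250], [462, 246], [469, 244], [465, 231], [458, 221], [451, 224], [446, 221]]
top rack 0.68 8564 ((244.9309844970703, 219.6131134033203), (113.2119140625, 170.48287963867188), 13.851418495178223) [[316, 153], [294, 146], [289, 181], [273, 241], [269, 244], [265, 238], [290, 144], [280, 142], [282, 152], [277, 177], [257, 241], [252, 232], [265, 196], [277, 141], [268, 138], [270, 148], [248, 236], [244, 238], [239, 229], [249, 200], [250, 185], [257, 172], [263, 137], [255, 136], [255, 161], [235, 232], [231, 234], [225, 229], [228, 217], [224, 217], [223, 212], [237, 159], [244, 158], [249, 134], [237, 130], [222, 131], [203, 204], [189, 210], [221, 286], [221, 301], [233, 301], [233, 293], [212, 239], [293, 
[... 3560 characters left out ...]
47], [257, 257], [260, 270], [265, 275], [268, 271], [280, 271], [292, 283], [294, 299], [304, 308], [305, 278], [288, 262], [284, 269], [265, 253], [263, 239]]
side plate_a 0.61 1403 ((230.43319702148438, 278.1385498046875), (82.20523071289062, 27.342845916748047), 46.789913177490234) [[211, 240], [212, 263], [219, 276], [220, 287], [228, 289], [234, 296], [264, 303], [263, 293], [243, 272], [240, 285], [233, 280], [229, 259]]
side keeper 0.8 1825 ((274.06121826171875, 309.9185791015625), (123.61344909667969, 35.99898147583008), 3.2397000789642334) [[213, 295], [215, 304], [220, 307], [233, 305], [328, 331], [335, 327], [334, 300], [329, 295], [319, 299], [317, 317], [235, 298], [223, 289]]
```

View pics/z0.png

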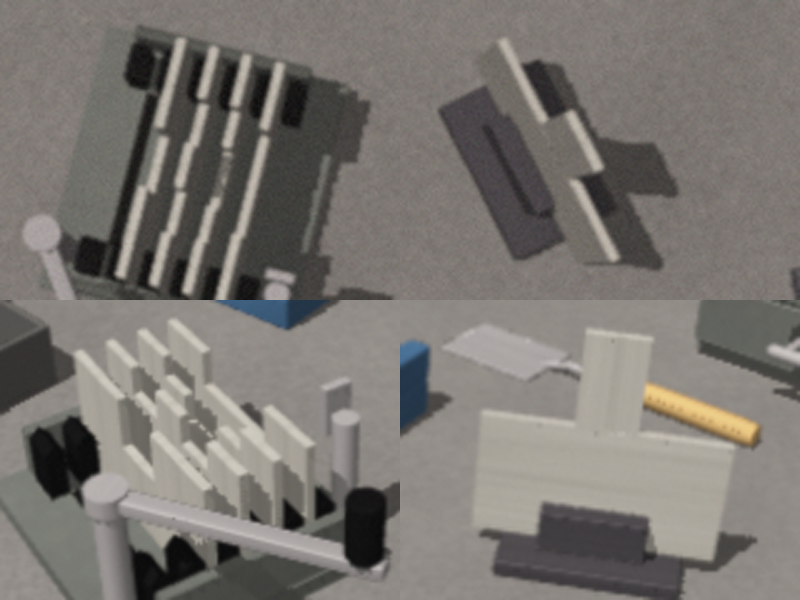

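The empty slot is the leftmost one in the top view, on the hinge side at y = +44. It shows as a black strip from about (240,160) to (223,215). The gauge's bright top strips run from (430,193) to (476,281). Next I'll fit the poses from both views.

```bash
cat > fit.py <<'E'
from h import *
from scipy.optimize import least_squares
np.set_printoptions(precision=4,suppress=True)
def strips(f,query,z,conf=.5):
    out=[];L=cv2.cvtColor(f["img"],cv2.COLOR_RGB2GRAY)
    for d in bot.trace(query,f):
        if d["conf"]<conf: continue
        m=cv2.dilate(np.array(d["region"]).astype(np.uint8),np.ones((3,3)))>0
        if m.sum()>2500: continue
        th=(np.percentile(L[m],97)+np.percentile(L[m],35))/2
        v,u=np.nonzero(m&(L>th))
        P=np.array([onz(f,(a,b),z)[:2] for a,b in zip(u,v)])
        vx,vy,cx,cy=cv2.fitLine(P.astype(np.float32),cv2.DIST_HUBER,0,.001,.001).ravel()
        if vx<0: vx,vy=-vx,-vy
        s=(P-[cx,cy])@[vx,vy]; lo,hi=np.percentile(s,[1,99]);mid=np.array([cx,cy])+(lo+hi)/2*np.array([vx,vy])
        out.append((d["conf"],len(P),mid,np.arctan2(vy,vx),hi-lo))
    return out
E
python3 - <<'E'
from fit import *
t=bot.grab_frame("top");s=bot.grab_frame("side")
for q in("gauge","plate_a"):
    for o in strips(t,q,.097): print(q,o)
K=[[] for _ in range(3)]
for q in["gauge_tab","rack","keeper_knob","keeper_hinge","gauge"]:
    a=[d["xyz"] for d in bot.spot_point(q,t)[:1]];b=[d["xyz"] for d in bot.spot_point(q,s)[:1]]
    if a and b: print(q,np.array(a[0]),np.array(b[0]),"tri",tri([(t,proj(t,a[0])),(s,proj(s,b[0]))]))
# hand-picked corners, gauge: local coords (x,z), side view + top view
def fit(obs,x0):
    def r(p):
        c,sn=np.cos(p[3]),np.sin(p[3]);e=[]
        for f,uv,X in obs: e+=list(proj(f,[p[0]+c*X[0]-sn*X[1],p[1]+sn*X[0]+c*X[1],p[2]+X[2]])-uv)
        return np.array(e)
    k=least_squares(r,x0,loss="huber");return k.x,r(k.x)
obs=[(s,(404.8,165.5),(.02,.003,.15)),(s,(428.2,168.3),(-.02,.003,.15)),(s,(369,193.5),(.08,.003,.085)),(s,(456.6,205.7),(-.08,.003,.085)),
 (t,(430,193),(.08,0,.085)),(t,(475.5,280),(-.08,0,.085)),(t,(459,222),(.02,0,.15)),(t,(470,245),(-.02,0,.15))]
print("gauge",*fit(obs,[.565,-.207,.012,.5]))
# base plate of rack corners in top, hinge top, unknown base height -> yaw only
for p in [(248,134)],: pass
E
```

```text
gauge (0.73, 349, array([ 0.5665, -0.2072]), np.float32(0.4883087), np.float64(0.15496975604601174))
plate_a (0.91, 288, array([0.6378, 0.0932]), np.float32(-0.22724517), np.float64(0.1565887649054244))
plate_a (0.79, 403, array([0.6477, 0.1357]), np.float32(-0.22786382), np.float64(0.15641490742082587))
plate_a (0.57, 360, array([0.633 , 0.0718]), np.float32(-0.2279136), np.float64(0.15643315071819822))
gauge_tab [ 0.5652 -0.206   0.1399] [ 0.5672 -0.2075  0.138 ] tri [ 0.5657 -0.2059  0.139 ]
rack [0.6372 0.1144 0.0022] [0.6393 0.1174 0.0006] tri [ 0.6388  0.1157 -0.0005]
keeper_knob [0.4627 0.1476 0.1314] [0.4635 0.1496 0.1323] tri [0.4634 0.1482 0.1313]
keeper_hinge [0.5915 0.2023 0.1051] [0.596  0.1984 0.0988] tri [0.5913 0.2022 0.104 ]
gauge [ 0.5649 -0.2116  0.013 ] [ 0.5648 -0.2059  0.0104] tri [ 0.5667 -0.2124  0.0063]
gauge [ 0.5643 -0.2085  0.0121  0.4773] [-0.7077 -0.2516 -0.9719 -0.1591 -1.6355  0.3202 -0.4571  0.0403  1.0022
  0.232   1.1797  1.9446 -0.8649  0.1794  0.3962  0.9314]
```

Everything agrees with the sizes given: tab height about 0.138, plates 22 mm apart, hinge to knob about 141 mm.

- **Gauge:** (0.565, -0.208), yaw 0.485.
- **Rack:** yaw -0.2276, with the slot near (0.651, 0.157).

Next, move above the tab.

```bash
python3 -m jog '[[[39,-21,0,0,0,0,1],[39,-21,0,0,0,0,1],[39,-21,0,0,0,0,1],[39,-21,0,0,0,0,1],[39,-21,0,0,0,0,1]]]' 50
python3 -m jog '[[[39,-21,0,0,0,0,1],[39,-21,0,0,0,0,1],[39,-21,0,0,0,0,1],[39,-21,0,0,0,0,1],[39,-21,0,0,0,0,1]]]'
python3 -m jog '[[[39,-21,0,0,0,0,1],[0,0,0,0,0,-0.09,1],[0,0,0,0,0,-0.08,1],[0,0,0,0,0,0,1]]]'
cat > go.py <<'E'
import sys
from h import *
# remaining move to TCP target x y z yaw, in tool axes, mm
x,y,z,yaw=map(float,sys.argv[1:5]);s=bot.observe()
R=Ro.from_euler("xyz",s["tool_rot"]);T=Ro.from_euler("xyz",[np.pi,0,yaw])
print("shift mm",np.round(1e3*R.inv().apply(np.array([x,y,z])-s["position"]),1),"turn",np.round((R.inv()*T).as_rotvec(),4),"clock",s["clock"],"F",np.round(s["force"],1),"rot",np.round(s["tool_rot"],4))
E
python3 go.py .565 -.2078 .194 .485
```

```text
clock: 3.0
position: [0.347, -0.433, 0.3041]
tool_rot: [3.141, -0.0, 0.314]
force: [0.9, -1.0, 0.2]
grip_width: 0.0854
finger_force: 0.0
clock: 3.5
position: [0.5001, -0.2729, 0.3041]
tool_rot: [3.141, -0.0, 0.314]
force: [0.3, -0.8, -0.3]
grip_width: 0.0853
finger_force: 0.0
clock: 3.9
position: [0.5298, -0.2422, 0.3038]
tool_rot: [-3.141, -0.0, 0.486]
force: [0.1, 0.5, 0.3]
grip_width: 0.0856
finger_force: 0.0
shift mm [ 47.2 -13.9 109.8] turn [-0.0001 -0.      0.0007] clock 3.9 F [0.1 0.5 0.3] rot [-3.1415 -0.      0.4857]
```

```bash
python3 -m jog '[[[24,-7,0,0,0,0,1],[23,-7,0,0,0,0,1],[0,0,30,0,0,0,0.5],[0,0,30,0,0,0,0.5],[0,0,0,0,0,0,0.5]]]'
python3 -m jog '[[[0,0,0,0,0,0,0.5],[0,0,0,0,0,0,0.5]]]'
python3 go.py .565 -.2078 .194 .485
python3 - <<'E'
from fit import *
t=bot.grab_frame("top");s=bot.grab_frame("side")
z=lambda i,x,y,w,h:cv2.resize(i[y:y+h,x:x+w,::-1],(400,300),interpolation=cv2.INTER_CUBIC)
cv2.imwrite("pics/z1.png",np.hstack([z(t["img"],370,160,160,120),z(s["img"],340,115,160,120)]))
E
```

```text
clock: 4.4
position: [0.5633, -0.2079, 0.2408]
tool_rot: [-3.138, 0.004, 0.481]
force: [0.8, 0.0, -0.3]
grip_width: 0.044
finger_force: 0.0
clock: 4.6
position: [0.5653, -0.2085, 0.2455]
tool_rot: [3.14, -0.001, 0.482]
force: [-0.2, -0.7, 0.4]
grip_width: 0.0427
finger_force: 0.0
shift mm [ 0.  -0.8 51.5] turn [ 0.0014 -0.0014 -0.0026] clock 4.6 F [-0.2 -0.7  0.4] rot [ 3.1402e+00 -1.4000e-03  4.8240e-01]
```

View pics/z1.png

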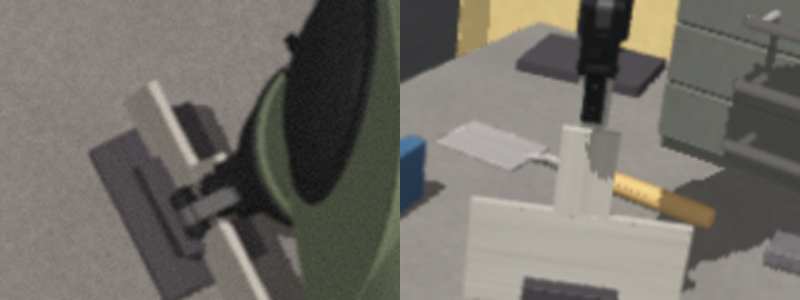

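The top crop shows the gripper over the tab, and the side crop shows the finger at (592,110) above the tab top at (590,130). They line up, so I'll lower and grip.

```bash
python3 -m jog '[[[0,0,17,0,0,0,0.5],[0,-0.5,17,0,0,0,0.5],[0,0,17,0,0,0,0.5],[0,0,0,0,0,0,0.5]]]'
python3 go.py .565 -.2078 .194 .485
python3 -m jog '[[[0,0,0,0,0,0,0],[0,0,0,0,0,0,0],[0,0,0,0,0,0,0],[0,0,0,0,0,0,0],[0,0,0,0,0,0,0]]]' 80
python3 go.py .565 -.2078 .194 .485
```

```text
clock: 5.1
position: [0.564, -0.2076, 0.192]
tool_rot: [-3.14, 0.001, 0.483]
force: [-0.6, -0.4, -0.4]
grip_width: 0.0426
finger_force: 0.0
shift mm [ 0.8  0.7 -2. ] turn [-0.0012  0.0013 -0.0016] clock 5.1 F [-0.6 -0.4 -0.4] rot [-3.1404e+00  1.3000e-03  4.8340e-01]
clock: 5.6
position: [0.565, -0.2076, 0.1942]
tool_rot: [3.141, -0.001, 0.484]
force: [-0.8, 1.1, 7.5]
grip_width: 0.0052
finger_force: 78.8
shift mm [-0.1  0.2  0.2] turn [ 0.0009 -0.0012 -0.0014] clock 5.6 F [-0.8  1.1  7.5] rot [ 3.1407e+00 -1.2000e-03  4.8360e-01]
```

```bash
python3 -m jog '[[[0,0,-5,0,0,0,0],[0,0,-10,0,0,0,0],[0,0,-15,0,0,0,0],[0,0,-15,0,0,0,0],[0,0,-20,0,0,0,0]]]'
python3 -m jog '[[[0,0,-25,0,0,0,0],[0,0,-30,0,0,0,0],[0,0,-30,0,0,0,0],[0,0,-20,0,0,0,0],[0,0,-5,0,0,0,0]]]'
python3 go.py .651 .157 .369 -.2276
```

```text
clock: 6.1
position: [0.5644, -0.2076, 0.2593]
tool_rot: [-3.142, -0.0, 0.484]
force: [0.6, 0.1, -1.4]
grip_width: 0.0049
finger_force: 77.9
clock: 6.6
position: [0.5649, -0.2078, 0.3714]
tool_rot: [3.139, -0.003, 0.484]
force: [-0.4, 0.1, -3.1]
grip_width: 0.005
finger_force: 78.1
shift mm [ 245.8 -282.9    2.3] turn [ 0.0018 -0.004   0.7112] clock 6.6 F [-0.4  0.1 -3.1] rot [ 3.1386e+00 -3.1000e-03  4.8360e-01]
```

```bash
python3 -m jog '[[[12,-14,0,0,0,0,0],[25,-28,0,0,0,0,0],[25,-28,0,0,0,0,0],[25,-28,0,0,0,0,0],[25,-28,0,0,0,0,0]]]'
python3 -m jog '[[[25,-28,0,0,0,0,0],[25,-28,0,0,0,0,0],[25,-28,0,0,0,0,0],[25,-28,0,0,0,0,0],[18,-20,0,0,0,0,0]]]'
python3 -m jog '[[[14,-19,0,0,0,0.1,0],[0,0,0,0,0,0.13,0],[0,0,0,0,0,0.13,0],[0,0,0,0,0,0.13,0],[0,0,0,0,0,0.13,0]]]'
python3 -m jog '[[[0,0,0,0,0,0.09,0],[0,0,0,0,0,0,0],[0,0,0,0,0,0,0]]]'
python3 go.py .651 .157 .369 -.2276
```

```text
clock: 7.1
position: [0.6049, -0.0426, 0.3676]
tool_rot: [-3.141, 0.001, 0.484]
force: [1.0, 0.4, -3.3]
grip_width: 0.0052
finger_force: 78.1
clock: 7.6
position: [0.6479, 0.1305, 0.3674]
tool_rot: [-3.141, 0.001, 0.486]
force: [0.5, -0.4, -3.3]
grip_width: 0.0049
finger_force: 78.1
clock: 8.1
position: [0.6514, 0.151, 0.3674]
tool_rot: [3.141, 0.001, -0.141]
force: [0.2, 0.1, -1.9]
grip_width: 0.0051
finger_force: 78.2
clock: 8.4
position: [0.6515, 0.1511, 0.3676]
tool_rot: [3.141, 0.001, -0.223]
force: [-0.2, -0.2, -1.8]
grip_width: 0.005
finger_force: 78.2
shift mm [-1.8 -5.6 -1.4] turn [0.0003 0.0005 0.0045] clock 8.4 F [-0.2 -0.2 -1.8] rot [ 3.1413e+00  5.0000e-04 -2.2310e-01]
```

```bash
python3 -m jog '[[[-1,-6,20,0,0,0.005,0],[0,0,20,0,0,0,0],[0,0,10,0,0,0,0],[0,0,0,0,0,0,0]]]'
python3 - <<'E'
from fit import *
t=bot.grab_frame("top");s=bot.grab_frame("side")
for n,f in(("top",t),("side",s)):
    for q in("gauge_tab","gauge","rack","slot_floor","keeper_hinge"):
        print(n,q,[(np.array(d["xyz"]),round(d["conf"],2)) for d in bot.spot_point(q,f)[:2]])
print(bot.observe()["position"],bot.observe()["tool_rot"])
z=lambda i,x,y,w,h:cv2.resize(i[y:y+h,x:x+w,::-1],(400,300),interpolation=cv2.INTER_CUBIC)
cv2.imwrite("pics/z2.png",np.hstack([z(t["img"],160,90,200,150),z(s["img"],160,180,200,150)]))
E
```

```text
clock: 8.8
position: [0.6517, 0.1568, 0.3166]
tool_rot: [3.14, 0.002, -0.23]
force: [-0.4, 0.5, -2.6]
grip_width: 0.0048
finger_force: 78.1
top gauge_tab []
top gauge []
top rack [(array([0.6398, 0.1138, 0.0024]), 0.89)]
top slot_floor [(array([0.6302, 0.0699, 0.0109]), 0.3)]
top keeper_hinge []
side gauge_tab [(array([0.6533, 0.1544, 0.2603]), 0.77)]
side gauge [(array([0.6516, 0.157 , 0.1364]), 0.93)]
side rack [(array([0.6418, 0.1184, 0.0008]), 0.95)]
side slot_floor []
side keeper_hinge [(array([0.5932, 0.1988, 0.098 ]), 0.92)]
[0.6521 0.1571 0.318 ] [-3.1416 -0.0001 -0.2312]
```

View pics/z2.png

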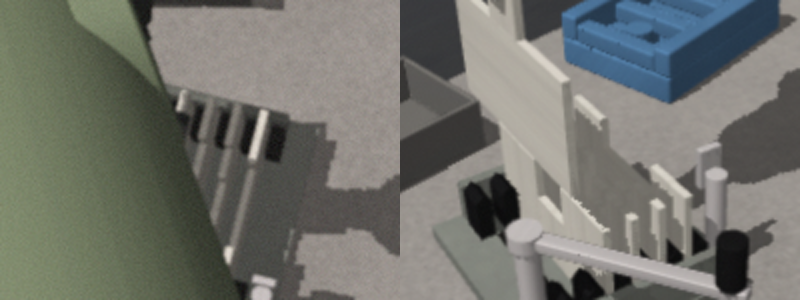

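The side crop shows the gauge hanging level over the leftmost slot: far comb teeth at (478,208) and (505,200), near teeth at (550,285) and (585,270). Lower it to just above the teeth and check.

```bash
python3 -m jog '[[[0,0,20,0,0,0.0,0],[0,0,20,0,0,0,0],[0,0,20,0,0,0,0],[0,0,15,0,0,0,0],[0,0,0,0,0,0,0]]]'
python3 go.py .6515 .1573 .194 -.2276
python3 - <<'E'
from fit import *
s=bot.grab_frame("side")
for q in("gauge_tab","gauge"): print(q,[(np.array(d["xyz"]),round(d["conf"],2)) for d in bot.spot_point(q,s)[:2]])
im=s["img"][:,:,::-1].copy()
cv2.imwrite("pics/z3.png",cv2.resize(im[215:365,170:370],(800,600),interpolation=cv2.INTER_CUBIC))
E
```

```text
clock: 9.9
position: [0.6514, 0.1569, 0.2409]
tool_rot: [3.14, 0.003, -0.231]
force: [-0.2, -0.2, -3.3]
grip_width: 0.0051
finger_force: 78.1
shift mm [ 0.2 -0.5 46.9] turn [ 0.0015  0.0027 -0.0035] clock 9.9 F [-0.2 -0.2 -3.3] rot [ 3.1401e+00  2.7000e-03 -2.3110e-01]
gauge_tab [(array([0.651 , 0.1531, 0.1825]), 0.61)]
gauge [(array([0.6511, 0.1587, 0.06  ]), 0.65)]
```

View pics/z3.png

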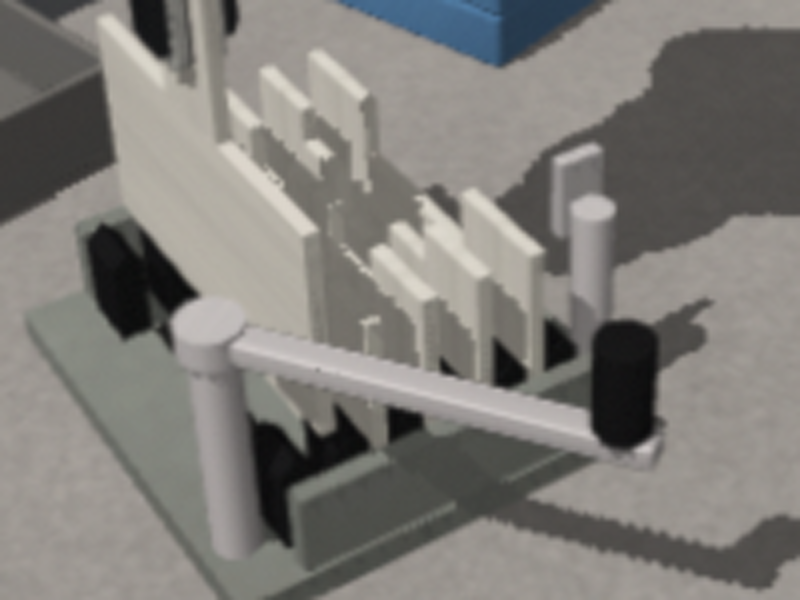

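In this crop the gauge's near lower corner at (320,430) sits between the first tooth at (275,470) and the second at (350,425), just above the slot. Lower slowly, watching the force.

```bash
python3 -m jog '[[[0,-0.5,6,0,0,-0.003,0],[0,0,6,0,0,0,0],[0,0,4,0,0,0,0],[0,0,0,0,0,0,0]]]'
python3 go.py .6515 .1573 .194 -.2276
```

```text
clock: 10.45
position: [0.6519, 0.1575, 0.2262]
tool_rot: [3.141, 0.001, -0.228]
force: [-0.3, 0.1, -2.9]
grip_width: 0.0051
finger_force: 78.3
shift mm [-0.3  0.3 32.2] turn [ 0.0005  0.0009 -0.0006] clock 10.45 F [-0.3  0.1 -2.9] rot [ 3.1411e+00  9.0000e-04 -2.2820e-01]
```

```bash
python3 -m jog '[[[0,0,4,0,0,0,0],[0,0,4,0,0,0,0],[0,0,4,0,0,0,0],[0,0,0,0,0,0,0]]]'
python3 go.py .6515 .1573 .194 -.2276
```

```text
clock: 10.85
position: [0.6519, 0.1575, 0.2142]
tool_rot: [3.141, 0.001, -0.228]
force: [-0.2, 0.2, -4.3]
grip_width: 0.0052
finger_force: 78.3
shift mm [-0.3  0.3 20.2] turn [ 0.0005  0.0008 -0.0006] clock 10.85 F [-0.2  0.2 -4.3] rot [ 3.1411e+00  8.0000e-04 -2.2820e-01]
```

In the slot with no contact so far.

```bash
python3 -m jog '[[[0,0,5,0,0,0,0],[0,0,5,0,0,0,0],[0,0,5,0,0,0,0],[0,0,0,0,0,0,0]]]'
python3 -m jog '[[[0,0,2,0,0,0,0],[0,0,2,0,0,0,0],[0,0,0,0,0,0,0]]]'
python3 go.py .6515 .1573 .194 -.2276
```

```text
clock: 11.25
position: [0.6519, 0.1575, 0.199]
tool_rot: [3.141, 0.001, -0.228]
force: [-0.4, -0.0, -3.2]
grip_width: 0.0048
finger_force: 78.3
clock: 11.55
position: [0.6521, 0.1576, 0.1957]
tool_rot: [3.141, 0.0, -0.228]
force: [-0.1, 0.5, -2.0]
grip_width: 0.0051
finger_force: 78.3
shift mm [-0.5  0.4  1.7] turn [ 0.0001  0.0002 -0.0006] clock 11.55 F [-0.1  0.5 -2. ] rot [ 3.1415e+00  2.0000e-04 -2.2820e-01]
```

```bash
python3 -m jog '[[[0,0,1,0,0,0,0],[0,0,1,0,0,0,0],[0,0,0,0,0,0,0]]]'
python3 -m jog '[[[0,0,1,0,0,0,0],[0,0,0,0,0,0,0]]]'
```

```text
clock: 11.85
position: [0.6522, 0.1578, 0.1943]
tool_rot: [-3.141, -0.0, -0.228]
force: [-1.0, 1.0, 1.4]
grip_width: 0.005
finger_force: 79.1
clock: 12.05
position: [0.6523, 0.158, 0.1942]
tool_rot: [-3.141, -0.001, -0.228]
force: [-7.3, 0.9, 14.8]
grip_width: 0.0053
finger_force: 81.3
```

Contact at z = 0.1942, the same height as in the stand, so it is home. Ease off, release and rise.

```bash
python3 -m jog '[[[0,0,-0.7,0,0,0,0],[0,0,0,0,0,0,0.15],[0,0,0,0,0,0,0.3],[0,0,0,0,0,0,0.3],[0,0,0,0,0,0,0.3]]]'
python3 -m jog '[[[0,0,-10,0,0,0,0.3],[0,0,-20,0,0,0,0.3],[0,0,-30,0,0,0,0.3],[0,0,-40,0,0,0,0.3],[0,0,-30,0,0,0,0]]]'
python3 - <<'E'
from fit import *
s=bot.grab_frame("side")
for q in("gauge_tab","gauge","keeper_knob","keeper_hinge","rack"): print(q,[(np.array(d["xyz"]),round(d["conf"],2)) for d in bot.spot_point(q,s)[:2]])
cv2.imwrite("pics/z4.png",cv2.resize(s["img"][195:345,170:370,::-1],(800,600),interpolation=cv2.INTER_CUBIC))
E
```

```text
clock: 12.55
position: [0.6522, 0.1576, 0.1935]
tool_rot: [3.142, 0.0, -0.228]
force: [-0.2, -0.3, 0.2]
grip_width: 0.0256
finger_force: 0.0
clock: 13.05
position: [0.6523, 0.1576, 0.3268]
tool_rot: [-3.141, -0.002, -0.228]
force: [0.1, -0.1, 0.5]
grip_width: 0.0121
finger_force: 0.0
gauge_tab [(array([0.6516, 0.156 , 0.1354]), 0.74)]
gauge [(array([0.6509, 0.1586, 0.0133]), 0.6), (array([ 0.641 ,  0.1141, -0.0018]), 0.28)]
keeper_knob [(array([0.4626, 0.1499, 0.1284]), 0.86), (array([0.5976, 0.2004, 0.0994]), 0.73)]
keeper_hinge [(array([0.5958, 0.2007, 0.0962]), 0.8)]
rack [(array([0.6427, 0.1151, 0.0021]), 0.65)]
```

View pics/z4.png

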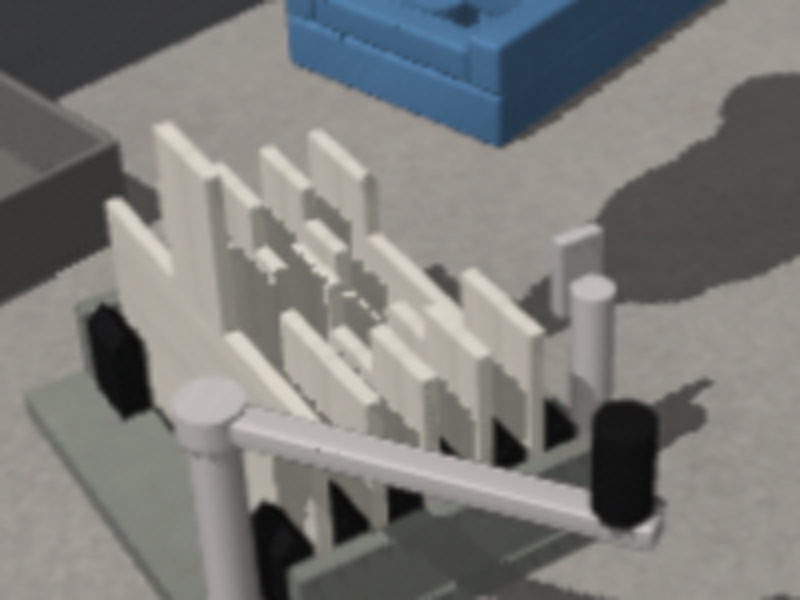

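The gauge is home: its shoulders at (110,205) and (235,335) in the crop line up with the neighbours' tops. Next, approach behind the knob with closed fingers.

```bash
python3 go.py .4358 .1705 .327 -.68
```

```text
shift mm [-213.4   36.2   -3.8] turn [0.0007 0.0008 0.4518] clock 13.35 F [ 0.7 -0.5 -0.4] rot [ 3.1411e+00  1.0000e-03 -2.2820e-01]
```

```bash
python3 -m jog '[[[-36,6,0,0,0,0,0],[-36,6,0,0,0,0,0],[-36,6,0,0,0,0,0],[-36,6,0,0,0,0,0],[-36,6,0,0,0,0,0]]]' 20
python3 -m jog '[[[-33,6,0,0,0,0.12,0],[0,0,0,0,0,0.12,0],[0,0,0,0,0,0.12,0],[0,0,0,0,0,0.09,0],[0,0,0,0,0,0,0]]]'
python3 go.py .4358 .1705 .192 -.68
python3 - <<'E'
from fit import *
s=bot.grab_frame("side");t=bot.grab_frame("top")
for f in(s,t):
  for q in("keeper_knob","keeper_hinge"): print(q,[(np.array(d["xyz"]),round(d["conf"],2)) for d in bot.spot_point(q,f)[:1]])
H=np.array([.5945,.2012]);a=-.2276;xr=np.array([np.cos(a),np.sin(a)]);yr=np.array([-np.sin(a),np.cos(a)])
kn=lambda q:H+.14*(-np.sin(q)*xr-np.cos(q)*yr)
tx=np.array([np.cos(-.68),np.sin(-.68)]);ty=np.array([np.sin(-.68),-np.cos(-.68)])
Q=np.linspace(.96,0,13);P=[kn(q) for q in Q];print("arc start",P[0],"end",P[-1])
for q,A,B in zip(Q[1:],P,P[1:]): print(round(q,2),np.round([(B-A)@tx*1e3,(B-A)@ty*1e3],1))
E
```

```text
clock: 13.85
position: [0.4682, 0.1689, 0.3228]
tool_rot: [3.141, 0.001, -0.228]
force: [-0.3, 0.9, 0.3]
grip_width: 0.0001
finger_force: 0.0
clock: 14.35
position: [0.4358, 0.1708, 0.3207]
tool_rot: [3.134, 0.004, -0.563]
force: [-0.9, 0.5, -0.8]
grip_width: 0.0001
finger_force: 0.0
shift mm [  0.6  -0.8 128.6] turn [0.008  0.0032 0.1175] clock 14.35 F [-0.9  0.5 -0.8] rot [ 3.1338  0.0036 -0.5625]
keeper_knob [(array([0.4646, 0.1513, 0.1293]), 0.67)]
keeper_hinge [(array([0.5946, 0.2014, 0.0988]), 0.71)]
keeper_knob [(array([0.4624, 0.1489, 0.1314]), 0.84)]
keeper_hinge [(array([0.5904, 0.2028, 0.1031]), 0.72)]
arc start [0.4647 0.1489] end [0.5629 0.0648]
0.88 [10.  5.]
0.8 [10.4  4.2]
0.72 [10.7  3.4]
0.64 [10.9  2.5]
0.56 [11.1  1.6]
0.48 [11.2  0.8]
0.4 [11.2 -0.1]
0.32 [11.1 -1. ]
0.24 [11.  -1.9]
0.16 [10.8 -2.8]
0.08 [10.6 -3.7]
0.0 [10.3 -4.5]
```

```bash
python3 -m jog '[[[0,0,20,0,0,0.06,0],[0,0,25,0,0,0.055,0],[0,0,25,0,0,0,0],[0,0,25,0,0,0,0],[0,0,25,0,0,0,0]]]'
python3 -m jog '[[[0,0,8,0,0,0,0],[0,0,0,0,0,0,0],[0,0,0,0,0,0,0]]]'
python3 go.py .4358 .1705 .192 -.68
python3 - <<'E'
from fit import *
s=bot.grab_frame("side")
cv2.imwrite("pics/z5.png",cv2.resize(s["img"][180:360,170:410,::-1],(800,600),interpolation=cv2.INTER_CUBIC))
E
```

```text
clock: 15.15
position: [0.4356, 0.1694, 0.2001]
tool_rot: [3.135, 0.004, -0.678]
force: [0.1, 0.4, -0.5]
grip_width: 0.0001
finger_force: 0.0
clock: 15.45
position: [0.436, 0.1696, 0.194]
tool_rot: [3.136, 0.004, -0.679]
force: [0.1, -0.1, 0.2]
grip_width: -0.0001
finger_force: 0.0
shift mm [-0.7 -0.6  2. ] turn [0.0055 0.0036 0.0013] clock 15.45 F [ 0.1 -0.1  0.2] rot [ 3.1361  0.0036 -0.6787]
```

View pics/z5.png

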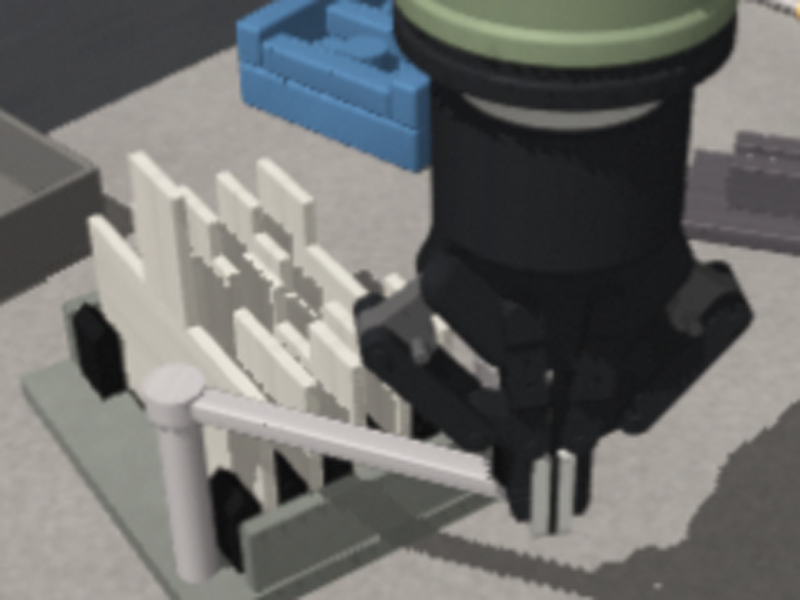

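The closed fingers are at (550,490) in the crop, just in front of the knob and clear of the plates. Push along the arc.

```bash
python3 -m jog '[[[5,0,0,0,0,0,0],[5,0,0,0,0,0,0],[4,0,0,0,0,0,0],[5,2.5,0,0,0,0,0],[5,2.5,0,0,0,0,0]]]'
python3 -m jog '[[[10,4,0,0,0,0,0],[11,3,0,0,0,0,0],[11,3,0,0,0,0,0],[11,2,0,0,0,0,0],[0,0,0,0,0,0,0]]]'
python3 - <<'E'
from fit import *
s=bot.grab_frame("side");t=bot.grab_frame("top")
for f in(s,t):
  for q in("keeper_knob",): print(q,[(np.array(d["xyz"]),round(d["conf"],2)) for d in bot.spot_point(q,f)[:1]])
E
```

```text
clock: 16.0
position: [0.4513, 0.1504, 0.1932]
tool_rot: [3.135, 0.003, -0.678]
force: [-0.6, -0.5, 0.5]
grip_width: -0.0
finger_force: 0.2
clock: 16.5
position: [0.4781, 0.113, 0.1932]
tool_rot: [3.136, 0.003, -0.68]
force: [-0.8, -0.5, 0.0]
grip_width: 0.0003
finger_force: 0.0
keeper_knob [(array([0.4979, 0.0995, 0.1303]), 0.93)]
keeper_knob [(array([0.65  , 0.1608, 0.1388]), 0.27)]
```

The knob is following. Continue.

```bash
python3 -m jog '[[[11,1,0,0,0,0,0],[11,0,0,0,0,0,0],[11,-1,0,0,0,0,0],[11,-2,0,0,0,0,0],[0,0,0,0,0,0,0]]]'
python3 -m jog '[[[10,-3,0,0,0,0,0],[5,-2,0,0,0,0,0],[0,0,0,0,0,0,0]]]'
python3 - <<'E'
from fit import *
s=bot.grab_frame("side")
print([(np.array(d["xyz"]),round(d["conf"],2)) for d in bot.spot_point("keeper_knob",s)[:1]])
E
```

```text
clock: 17.2
position: [0.514, 0.0874, 0.1929]
tool_rot: [3.136, 0.002, -0.68]
force: [-0.1, 0.8, -0.3]
grip_width: -0.0001
finger_force: 0.0
clock: 17.5
position: [0.5281, 0.0828, 0.1928]
tool_rot: [3.136, 0.003, -0.678]
force: [0.1, 0.1, -0.7]
grip_width: -0.0
finger_force: 0.0
[(array([0.6443, 0.1421, 0.016 ]), 0.64)]
```

```bash
python3 -m jog '[[[5,-2,0,0,0,0,0],[5,-2,0,0,0,0,0],[0,0,0,0,0,0,0]]]'
python3 -m jog '[[[3,-1,0,0,0,0,0],[0,0,0,0,0,0,0]]]'
python3 -m jog '[[[2,-1,0,0,0,0,0],[0,0,0,0,0,0,0]]]'
```

```text
clock: 17.9
position: [0.5384, 0.0796, 0.1928]
tool_rot: [3.136, 0.003, -0.678]
force: [0.0, 0.0, 0.2]
grip_width: -0.0
finger_force: 0.0
clock: 18.1
position: [0.5409, 0.0786, 0.1928]
tool_rot: [3.135, 0.003, -0.678]
force: [0.6, -0.4, -0.0]
grip_width: 0.0001
finger_force: 0.0
clock: 18.3
position: [0.543, 0.0782, 0.1927]
tool_rot: [3.135, 0.003, -0.678]
force: [0.1, 0.3, 0.1]
grip_width: -0.0006
finger_force: 0.0
```

```bash
python3 -m jog '[[[2,-1,0,0,0,0,0],[0,0,0,0,0,0,0]]]'
python3 -m jog '[[[1.5,-0.5,0,0,0,0,0],[0,0,0,0,0,0,0]]]'
python3 -m jog '[[[1,-0.5,0,0,0,0,0],[0,0,0,0,0,0,0]]]'
python3 - <<'E'
from fit import *
s=bot.grab_frame("side")
print([(np.array(d["xyz"]),round(d["conf"],2)) for d in bot.spot_point("keeper_knob",s)[:2]])
cv2.imwrite("pics/z6.png",cv2.resize(s["img"][180:360,170:410,::-1],(800,600),interpolation=cv2.INTER_CUBIC))
E
```

```text
clock: 18.5
position: [0.5443, 0.0781, 0.1925]
tool_rot: [3.134, 0.005, -0.678]
force: [-6.5, 2.4, 2.3]
grip_width: -0.0002
finger_force: 3.1
clock: 18.7
position: [0.5447, 0.0782, 0.1923]
tool_rot: [3.133, 0.008, -0.677]
force: [-14.2, 6.7, 7.1]
grip_width: -0.0001
finger_force: 7.3
clock: 18.9
position: [0.5451, 0.0783, 0.1921]
tool_rot: [3.132, 0.009, -0.677]
force: [-18.9, 7.6, 8.2]
grip_width: -0.0002
finger_force: 10.0
[(array([0.5614, 0.0653, 0.1272]), 0.68)]
```

View pics/z6.png

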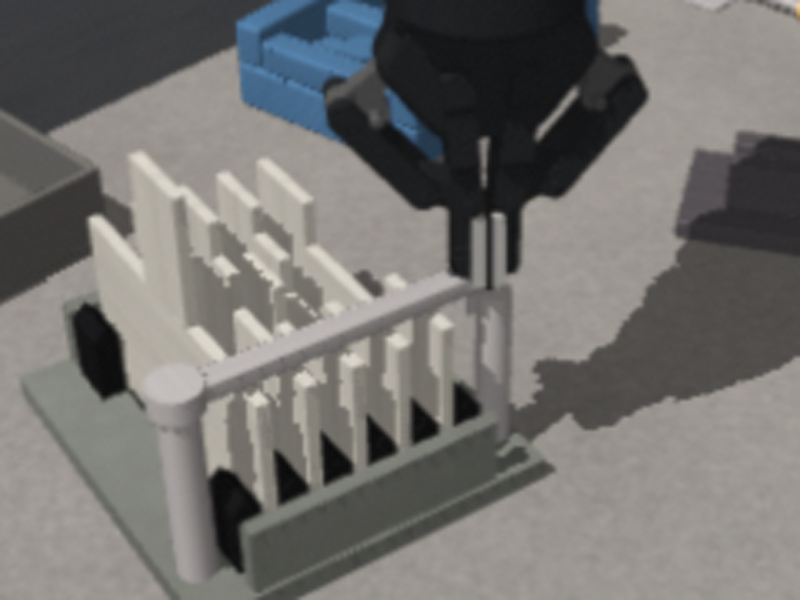

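The bar lies across all five plates from (180,385) to (480,285) and meets its stop with 20 N of force. The knob is at the predicted closed point. Back off, rise and check.

```bash
python3 -m jog '[[[-4,0,0,0,0,0,0],[-10,0,0,0,0,0,0],[-20,0,0,0,0,0,0],[-20,0,-20,0,0,0,0],[-20,0,-40,0,0,0,0]]]'
python3 -m jog '[[[-20,0,-40,0,0,0,0],[-20,0,-30,0,0,0,0],[-10,0,0,0,0,0,0],[0,0,0,0,0,0,0]]]'
python3 - <<'E'
from fit import *
s=bot.grab_frame("side");t=bot.grab_frame("top")
for f in(s,t):
  for q in("keeper_knob","keeper_hinge","gauge"): print(q,[(np.array(d["xyz"]),round(d["conf"],2)) for d in bot.spot_point(q,f)[:1]])
z=lambda i,x,y,w,h:cv2.resize(i[y:y+h,x:x+w,::-1],(400,300),interpolation=cv2.INTER_CUBIC)
cv2.imwrite("pics/z7.png",np.hstack([z(t["img"],160,100,200,150),z(s["img"],160,200,200,150)]))
E
```

```text
clock: 19.5
position: [0.4886, 0.124, 0.2519]
tool_rot: [3.132, 0.005, -0.678]
force: [-0.5, 1.2, 1.0]
grip_width: 0.0
finger_force: 0.0
clock: 19.9
position: [0.451, 0.1564, 0.3238]
tool_rot: [3.137, 0.004, -0.676]
force: [-0.5, -0.0, 0.2]
grip_width: -0.0002
finger_force: 0.0
keeper_knob [(array([0.5599, 0.0669, 0.129 ]), 0.71)]
keeper_hinge [(array([0.5937, 0.2023, 0.0967]), 0.93)]
gauge [(array([0.6513, 0.1592, 0.0107]), 0.6)]
keeper_knob [(array([0.5591, 0.0654, 0.1326]), 0.94)]
keeper_hinge [(array([0.5918, 0.1999, 0.1032]), 0.79)]
gauge [(array([0.6503, 0.1531, 0.0136]), 0.82)]
```

View pics/z7.png

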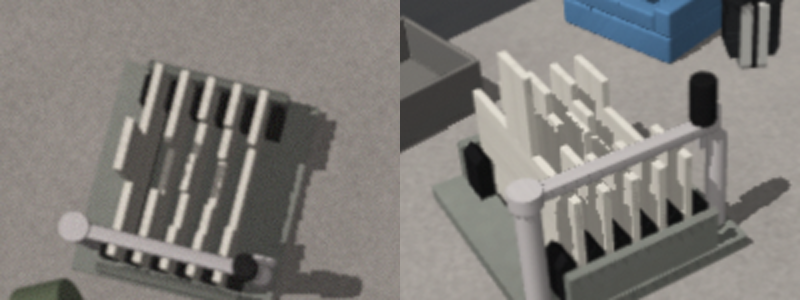

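Both views show all five plates in their slots, with the bar from (75,225) to (245,268) in the top crop and the knob beside the catch post. The measured keeper angle is about 0.01 to 0.02 rad, which is closed, and the robot is clear.

```bash
python3 -c "
from workcell import bot
print(bot.job_done())"
```

```text
the job is handed in; nothing more can be done
None
```

The template sits fully home in the empty slot, the keeper bar is shut to its stop and released, the other plates are still in their slots, and the job was handed in at about 20 s on the robot's clock.

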